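# Press a freshly glued sample box in the ratchet clamp

## Robot

A 6-joint arm with a two-finger parallel gripper is mounted at the origin on a cart in front of the work surface, level with it; the furniture and walls round the work are solid. World frame = base frame: x ahead of the robot, y to its left, z up, the work surface at z = 0. Lengths are in m, angles in rad, forces in N, time in s.
With the tool pointing down it reaches from about 0.35 to 0.925 m from the base axis. Payload 6.4 kg.
Tool frame: the origin (TCP) lies on the centre line of the jaws, within the pads' length; the fingertips stand r.nose_length ahead of it and the grasp point (between the pads) lies 6 mm ahead of it (r.nose_length is the distance from the TCP to the fingertips, in m); z points along the fingers, y is the line along which they close (so a half turn about z gives the same grasp; the last joint's range is limited). The gripper opens to 94 mm and grips with 3 to 60 N. Pads are 16 mm wide; open, the fingers measure 119 mm over their backs; the gripper's body (75 mm by 177 mm) begins 78 mm behind the grasp point.
Start: joints at [1.099, 0.245, 1.558, -0, 1.339, -0.174], TCP at [0.191, 0.621, 0.23] pointing down, gripper open.
Joint ranges: [-3.13, 3.13], [-1.02, 2.26], [0.13, 2.54], [-0.95, 4.09], [0.21, 2.88], [-2.74, 2.74]. Speed limits (rad/s): [2.57, 2.57, 3.14, 3.14, 3.14, 3.14].

## Interface

Orientations are given as a unit quaternion [w, x, y, z].
In Python, from workcell import r, cams, workorder gives the robot as it stands (r), with the cameras (cams) and the job (workorder).
- The arm moves only by the tool drive_effector, called after "Call:" as a command line: name --argument value ..., lists and objects as JSON in quotes. Schema: {"type":"object","properties":{"offsets":{"type":"array","items":{"type":"object","properties":{"wx":{"type":"number"},"wy":{"type":"number"},"wz":{"type":"number"},"x":{"type":"number"},"y":{"type":"number"},"z":{"type":"number"},"jaw":{"type":"number"}},"additionalProperties":false,"required":["jaw"]},"minItems":1,"maxItems":20},"force":{"type":"number"},"only":{"type":"string"},"quiet":{"type":"boolean"},"lines":{"type":"string"}},"required":["offsets"],"additionalProperties":false}. offsets is a list of rows, 1 to 20 of them, each an object with the fields wx, wy, wz (a rotation vector in rad), x, y, z (the shift in m), jaw (the opening from 0.0 (shut) to 1.0 (fully open)); a field left out counts as zero (the opening has to be given); each row is the pose to reach, as a shift and turn from the pose commanded when the call began, along the tool's axes at that moment; what a row does not reach only later rows make up. A row lasts 1/12 s, in which the tool goes at most 0.0417 m and 0.125 rad, less where a joint would pass 70% of its speed; a pose out of reach is approached as far as the arm can. The fingers move at their own pace and stop on an object; force is the grip in N (left out, the last holds). Time passes only in rows, so rows that do not move let the fingers close. The tool returns the time, the measured TCP pose, the force, the opening and the grip force at its end. only (a regular expression) keeps the lines of the reply that match it, lines (a string "A,B") keeps lines A to B, and quiet returns only ok. Input that does not fit is refused with a message, and nothing moves.
- r.state(): the state, without advancing time (a new reading comes with each control period).
- cams.camera(name): name is "scene" or "side" or "wrist"; returns a dict with "frame" (384x512x3 uint8, red, green, blue), "depth" (384x512 float32, m along the optical axis (not along the pixel's ray), 0 where there is no reading), "fx", "fy", "cx", "cy" (pixels), "k1" (the pictures are not rectified: a ray, as slopes to the right and down, at radius r is drawn at 1 + k1 r^2 times it, then the intrinsics apply), "world_from_camera" (4x4, takes a point from camera to world coordinates); the wrist camera has in their place "hand_eye" (4x4, takes a point from camera to tool coordinates, whose origin is the TCP and whose axes are the flange's). Camera axes: x right, y down, z forward; pixel columns grow to the right and rows downward; lengths in m; the calibration is good to about 2 mm. A picture is of the moment at which its call begins: read the wrist's pose just before it.
- workorder.sign_off(): hands the job in; it is judged then, once.
The state is a dict: "clock": time; "q": joint angles; "joint_velocities": joint speeds; "joint_efforts": joint torques, N m; "tcp_pos": TCP position; "orientation": TCP orientation; "force": force on the tool from outside, world axes, zero at the start; "wrist_torque": the same for the moment, N m; "finger_gap": opening from 0.0 (shut) to 1.0 (fully open); "finger_force": force on a finger pad.
Only numpy, scipy, OpenCV 4.12 (cv2) and the standard library are available. Lean on these libraries where they do the work, as an engineer would, in place of code of your own. Each camera call takes 0.05 s, during which the arm holds its last target. There are 200 camera calls.

## Task

The lid of the card sample box has just been glued: stand the box, on its long side as it is now, in the middle of the clamp's bed between the fixed jaw and the spring pad, with its large faces towards the two jaws, and let go of it. Then pump the two orange levers until the pad presses the box against the fixed jaw: the white band of the pad's gauge must have gone into the jaw and some of the green must still show, and never so far that only red is left, which would crush the box. Finish while still holding the levers partly or fully squeezed so that the pressure stays on; move the jaw only by its levers, and leave the other things on the desk where they are.

Things in the scene. Friction and masses are not known exactly. Their poses are not given: they have to be found in the camera images.
- box: Brown card sample box, 64 x 100 x 36 mm, 0.12 kg, the one near the clamp on the robot's left. It stands on a long narrow side: 100 mm long, 36 mm thick, 64 mm high. Its origin is the centre of one of its large 64 x 100 faces (32 mm above its support as it stands); its own z axis is level, through the 36 mm thickness, its y axis level along the 100 mm length.
- box_center (a point): Centre of the card box, in the middle of its 36 mm thickness, 32 mm above its support as it stands.
- clamp: Ratchet clamp fixed to the desk: steel rail 310 x 84 x 10 mm, a jaw fixed at one end (60 mm wide, top at 45 mm height), a blue housing 60 x 100 mm, 70 mm high, with two orange levers. Origin on the desk on the rail's centre line; y axis along the rail in the pressing direction; z up. Fixed jaw's face at y = +0.120 m, lever centre at y = -0.075 m. It may stand turned.
- bed (a point): Point on the top of the rail (10 mm above the desk), 45 mm before the face of the fixed jaw along the clamp's axis. The box stands here with its 36 mm thickness along the clamp's y axis and its 100 mm length across the rail; it may overhang the 84 mm wide rail equally at both ends.
- pad_face (a point): Centre of the pressing face of the spring pad, which faces the fixed jaw. The pad is 50 mm wide and 34 mm high, its top 45 mm above the desk, like the top of the moving jaw behind it. The opening between the pad and the fixed jaw is 64 to 82 mm at the start; the pad pushes the box along until it meets the fixed jaw.
- jaw: The moving jaw, a dark steel block with its toothed rod; it carries the pad. Not to be pushed by hand.
- jaw_travel (a joint): Travel of the moving jaw towards the fixed jaw, m, 0 to 0.078; 2 to 20 mm at the start. The pad's face, when not pressed in, is (0.084 - value) m from the face of the fixed jaw. The ratchet moves it only forwards, and it stays where it is when the levers are let go (friction 10 N).
- pad (a joint): How far the spring pad is pressed back towards the jaw, m: 0 free, stop at 0.024; the spring takes 0.45 N per mm. The gauge is the banded shaft (24 mm thick) between pad and jaw: the white band next to the jaw goes in over the first 5 mm, then the green band from 5 to 17 mm; past 17 mm only red is left and the box is being crushed.
- levers_grip (a point): Point midway between the two levers at a good height to squeeze them, 125 mm above the desk. The levers stand one on each side of it along the clamp's y axis; they end 149 mm above the desk, and the housing below them 70 mm.
- lever_front: The orange lever on the jaw side, a paddle 26 mm wide, 12 mm thick, 74 mm long; its origin is its pivot at 60 mm height. The two levers are geared together and move equally towards each other: over both of them about 60 mm at rest and 36 mm fully squeezed at the grip point.
- lever_rear: The orange lever on the side away from the jaw, like the other.
- lever_angle (a joint): Angle of the levers, rad: 0 at rest, 0.19 fully squeezed. Springs push them back out when they are let go. Squeezing moves the jaw by 80 mm per rad (about 15 mm in a full squeeze; on each new squeeze up to 4 mm are lost until the ratchet, of 4 mm pitch, bites). A squeeze takes up to about 20 N on each lever.
- jar: Small white jar with a grey lid, 48 mm wide, 42 mm high; a bystander. Origin under its centre.
- stamp: Wooden hand stamp standing on its foot, 25 x 38 x 66 mm; a bystander.
- inkpad: Flat dark blue ink pad, 81 x 114 x 16 mm; a bystander.
- tent: Folded yellow marker tent, 71 x 70 mm, 91 mm high; a bystander.
- torch: Flat black and orange torch lying down, 46 x 133 x 30 mm; a bystander.
- vial: Small white vial with a blue cap, standing, 23 mm wide, 62 mm high; a bystander.

How it is judged:
On the way, in this order (a step that is already met when the one before it is completed fails the run):
1. the box stands on the clamp's bed between the jaws, square to them, let go (x of box_center in the frame of clamp between -0.02 and 0.02 m and y of box_center in the frame of clamp between 0.045 and 0.106 m and z of box_center in the frame of clamp between 0.038 and 0.046 m and angle between the z axis of box and the y axis of clamp, either way round below 0.25 rad and contact force between each of the arm, the fingers and box below 0.1 N), for 0.2 s.
2. the pad, driven by the levers, presses the box against the fixed jaw (value of joint pad above 0.0045 m and y of box_center in the frame of clamp between 0.098 and 0.106 m), for 0.2 s.
At the end, for the whole second after the job is handed in: Pad pressed in 4.5 to 17.5 mm, pressing the box with over 1.5 N; box within 4 mm of the fixed jaw, standing on the bed, square within 0.1 rad, centred across the rail within 22 mm, at rest, untouched by the robot; fingers hold the levers squeezed (over 0.02 rad, over 1 N) (all of step 2 and value of joint pad below 0.0175 m and contact force between jaw and box above 1.5 N and x of box_center in the frame of clamp between -0.022 and 0.022 m and z of box_center in the frame of clamp between 0.037 and 0.048 m and angle between the z axis of box and the y axis of clamp, either way round below 0.1 rad and linear speed of box below 0.02 m/s and value of joint lever_angle above 0.02 rad and (contact force between the fingers and lever_front above 1 N or contact force between the fingers and lever_rear above 1 N) and contact force between each of the arm, the fingers and box below 0.1 N); the arm keeps its last pose, push and grip.
It fails at once if the pad is pressed in more than 18 mm: the box is crushed (value of joint pad above 0.018 m).
It fails at once if the robot pushes the moving jaw or its pad by hand (contact force between any of the fingers, the arm and jaw above 3 N).
It fails at once if a bystander is moved more than 30 mm (distance of any of jar, stamp, inkpad, tent, torch, vial from where it was at the start of the episode above 0.03 m).
It also fails if it takes over 56 s, if anything falls off the work surface, if the arm or the gripper's body presses on something with over 40 N, if the wrist force passes 120 N, or if a joint passes its speed limit or range.

## Working session

There is one attempt and no reset: what is moved stays moved. The work goes in short steps, Python scripts to look and compute and a tool call to move; the robot and the scene stay as the last step left them, time stands still between calls to the robot, and variables do not carry over. Pictures are saved under pics/ and viewed, at most 10 in all, crops included, and the job is handed in when it is done.

```bash
ls; mkdir -p pics
```

Create h.py:
```python
import numpy as np, cv2, pickle
from workcell import r, cams, workorder
from scipy.spatial.transform import Rotation as R
def T_tool():
    s=r.state(); w,x,y,z=s["orientation"]; T=np.eye(4); T[:3,:3]=R.from_quat([x,y,z,w]).as_matrix(); T[:3,3]=s["tcp_pos"]; return T
def grab(n):
    T=T_tool(); c=cams.camera(n)
    c["T"]=T@np.array(c["hand_eye"]) if n=="wrist" else np.array(c["world_from_camera"])
    return c
def ray(c,uv):
    uv=np.atleast_2d(np.float64(uv)); d=np.c_[(uv[:,0]-c["cx"])/c["fx"],(uv[:,1]-c["cy"])/c["fy"]]
    p=d.copy()
    for _ in range(10): p=d/(1+c["k1"]*(p**2).sum(1,keepdims=True))
    return np.c_[p,np.ones(len(p))]
def plane(c,uv,h):
    d=ray(c,uv)@c["T"][:3,:3].T; o=c["T"][:3,3]; return o+d*((h-o[2])/d[:,2])[:,None]
def cloud(c):
    H,W=c["depth"].shape; v,u=np.mgrid[:H,:W]; p=ray(c,np.c_[u.ravel(),v.ravel()])*c["depth"].reshape(-1,1)
    P=p@c["T"][:3,:3].T+c["T"][:3,3]; P[c["depth"].ravel()==0]=np.nan; return P.reshape(H,W,3)
def save(c,f): cv2.imwrite("pics/"+f,c["frame"][:,:,::-1])
```

Run:
```python
from h import *
print(r.nose_length,r.state())
for n in("scene","side","wrist"):
    c=grab(n); save(c,n+"0.png"); pickle.dump(c,open(n+"0.pkl","wb")); print(n,c["T"].round(3).tolist(),c["fx"],c["k1"])
a=[cv2.imread(f"pics/{n}0.png") for n in("scene","side","wrist")]
cv2.imwrite("pics/m.png",np.hstack(a[:2])[:, :] if 0 else cv2.resize(np.hstack(a[:2]),(800,300)))
```

```text
pics
workcell.py
0.025 {'clock': 0.0, 'q': array([ 1.09890258e+00,  2.45812050e-01,  1.55899181e+00,  1.44373746e-05,
        1.33869426e+00, -1.74111806e-01]), 'joint_velocities': array([4.56416275e-04, 1.15935333e-03, 7.82513589e-04, 5.51193787e-04,
       5.26216424e-05, 2.77001149e-04]), 'joint_efforts': array([-2.04734009e-03, -4.15859807e+01, -3.14580989e+01,  6.82540191e-02,
        3.36700736e-02, -1.68257689e-04]), 'tcp_pos': array([0.1904561 , 0.6208992 , 0.22935855]), 'orientation': array([-3.09071999e-04,  1.48343046e-01,  9.88935505e-01, -9.01232957e-04]), 'force': array([ 0.44095131, -0.19235333,  0.57554389]), 'wrist_torque': array([ 0.00718138, -0.00121928,  0.05487334]), 'finger_force': 0.0, 'finger_gap': 1.0009993426597699}
scene [[0.685, -0.517, 0.513, 0.019], [-0.728, -0.473, 0.496, -0.501], [-0.014, -0.713, -0.701, 0.841], [0.0, 0.0, 0.0, 1.0]] 348.108546060899 0.034360533944975014
side [[-0.999, 0.03, -0.028, 0.581], [0.037, 0.387, -0.921, 1.149], [-0.017, -0.922, -0.388, 0.591], [0.0, 0.0, 0.0, 1.0]] 368.1199593889257 -0.08374204170022899
wrist [[0.293, 0.925, 0.244, 0.12], [0.956, -0.283, -0.075, 0.644], [-0.001, 0.255, -0.967, 0.382], [0.0, 0.0, 0.0, 1.0]] 339.0889431373366 0.03457257290565849
```

View pics/scene0.png

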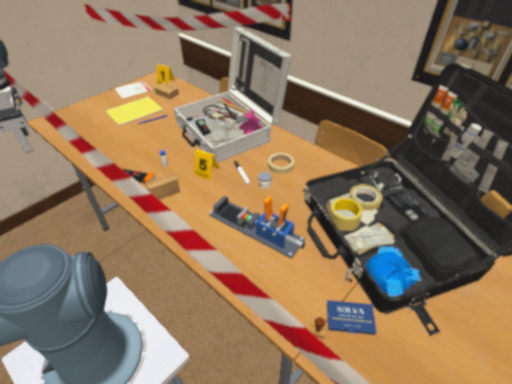

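View pics/side0.png

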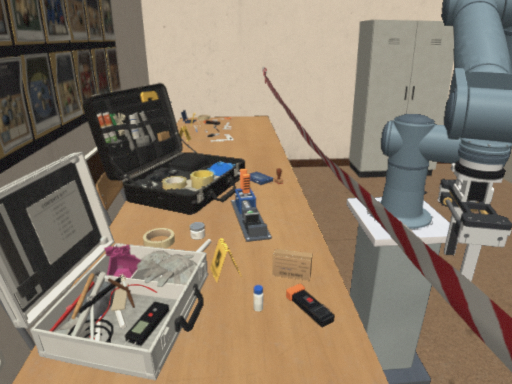

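View pics/wrist0.png

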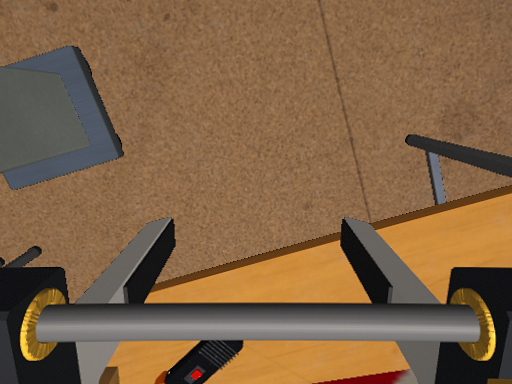

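The scene view shows the box at about (163,186) with the torch just behind it at (140,175). The clamp runs from (220,205) at the fixed-jaw end to (300,245), with its levers at (268,207) and (283,215). A barrier tape crosses in front of the desk. Next I'll measure these.

Create m.py:
```python
from h import *
C={n:pickle.load(open(n+"0.pkl","rb")) for n in("scene","side")}
for n,c in C.items():
    P=cloud(c); hsv=cv2.cvtColor(c["frame"],cv2.COLOR_RGB2HSV); h,s,v=[hsv[:,:,i].astype(int) for i in range(3)]
    X,Y,Z=P[...,0],P[...,1],P[...,2]
    f=lambda m:P[m&~np.isnan(X)]
    def rep(t,m):
        q=f(m)
        if len(q): print(n,t,len(q),"min",np.percentile(q,2,0).round(3),"max",np.percentile(q,98,0).round(3),"mean",q.mean(0).round(3))
    work=(X>.2)&(X<.75)&(Y>-.3)&(Y<.75)
    rep("orange",work&(h>=8)&(h<18)&(s>200)&(v>150)&(Z>.08))
    rep("blue",work&(h>100)&(h<125)&(s>120)&(Z>.03)&(Z<.12)&(Y<.4)&(Y>0))
    q=f(work&(Z>.012)&(Z<.2)&(X<.62)); 
    # height map
    g,_,_=np.histogram2d(q[:,0],q[:,1],bins=[np.arange(.2,.62,.02),np.arange(-.1,.7,.02)])
    rep("tapered",(s>150)&((h<6)|(h>174))&(X>0)&(X<1)&(Y>-.6)&(Y<1.2)&(Z>.12))
    m=(X>0.1)&(X<.5)&(Y>-.6)&(Y<1.0)&((h<6)|(h>174))&(s>120)
    q=f(m); 
    if len(q):
        for y in np.arange(-.5,.9,.2):
            k=abs(q[:,1]-y)<.05
            if k.any(): print("  tape y",round(y,1),np.median(q[k],0).round(3),k.sum())
    # blobs above table
    m=((Z>.012)&(Z<.2)&work).astype(np.uint8); m=cv2.morphologyEx(m,cv2.MORPH_OPEN,np.ones((2,2)))
    N,L,st,_=cv2.connectedComponentsWithStats(m)
    for i in range(1,N):
        if st[i,4]>40: rep("blob px%s"%st[i,:4],L==i)
```

```bash
python3 m.py
```

```text
scene orange 138 min [ 0.534 -0.109  0.093] max [ 0.561 -0.053  0.15 ] mean [ 0.545 -0.075  0.125]
scene tapered 3191 min [ 0.267 -0.422  0.18 ] max [0.29  0.766 0.28 ] mean [ 0.278 -0.035  0.221]
  tape y -0.5 [ 0.268 -0.457  0.173] 1
  tape y -0.3 [ 0.272 -0.323  0.196] 296
  tape y -0.1 [ 0.283 -0.075  0.224] 294
  tape y 0.1 [0.281 0.102 0.23 ] 354
  tape y 0.3 [0.279 0.281 0.226] 214
  tape y 0.5 [0.28  0.472 0.229] 102
  tape y 0.7 [0.282 0.72  0.281] 67
scene blob px[175 110  59  68] 1549 min [0.589 0.277 0.007] max [0.747 0.614 0.088] mean [0.68  0.376 0.052]
scene blob px[161 151   8  14] 83 min [ 0.528  0.447 -0.002] max [0.583 0.514 0.063] mean [0.54  0.456 0.033]
scene blob px[235 161  15  22] 79 min [0.669 0.15  0.001] max [0.724 0.259 0.019] mean [0.694 0.2   0.014]
scene blob px[125 170  55  29] 769 min [0.393 0.298 0.005] max [0.483 0.491 0.067] mean [0.434 0.353 0.04 ]
scene blob px[259 172  14  16] 172 min [0.687 0.083 0.   ] max [0.749 0.12  0.045] mean [0.706 0.098 0.031]
scene blob px[303 182  74  83] 2890 min [ 0.591 -0.3    0.014] max [ 0.747 -0.074  0.1  ] mea
[... 1005 characters left out ...]
 [0.728 0.132 0.041] mean [0.708 0.117 0.028]
side blob px[249 224  19  13] 210 min [0.486 0.101 0.006] max [0.546 0.141 0.044] mean [0.518 0.133 0.027]
side blob px[212 240  23  37] 368 min [ 0.599  0.203 -0.003] max [0.651 0.35  0.089] mean [0.629 0.313 0.05 ]
side blob px[150 251  59 126] 3118 min [ 0.668  0.319 -0.001] max [0.746 0.654 0.082] mean [0.712 0.476 0.047]
side blob px[273 250  40  27] 902 min [ 0.385  0.309 -0.001] max [0.488 0.362 0.063] mean [0.44  0.342 0.042]
side blob px[287 285  49  40] 776 min [0.377 0.42  0.01 ] max [0.462 0.535 0.028] mean [0.419 0.481 0.021]
side blob px[254 286  10  22] 205 min [ 0.523  0.404 -0.002] max [0.549 0.473 0.061] mean [0.538 0.464 0.035]
```

Run:
```python
from h import *
for n in("scene","side"):
    c=pickle.load(open(n+"0.pkl","rb")); P=cloud(c).reshape(-1,3)
    q=P[(P[:,0]>.36)&(P[:,0]<.51)&(P[:,1]>.29)&(P[:,1]<.4)&(P[:,2]>.055)&(P[:,2]<.075)]
    print(n,"boxtop",len(q),q.mean(0).round(4),cv2.minAreaRect(q[:,:2].astype(np.float32)*1000))
    q=P[(P[:,0]>.45)&(P[:,0]<.59)&(P[:,1]>-.2)&(P[:,1]<.17)&(P[:,2]>.007)&(P[:,2]<.16)]
    print("clamp",len(q),cv2.minAreaRect(q[:,:2].astype(np.float32)*1000))
```

```text
scene boxtop 271 [0.4373 0.3247 0.0636] ((439.0482177734375, 327.6146240234375), (41.50872802734375, 99.31295013427734), 72.55755615234375)
clamp 2577 ((537.5728759765625, -14.884353637695312), (85.86983489990234, 325.47900390625), 7.1997270584106445)
side boxtop 366 [0.4412 0.3346 0.0613] ((440.8268737792969, 331.56097412109375), (38.79208755493164, 100.94679260253906), 71.26066589355469)
clamp 1283 ((543.877197265625, -10.320159912109375), (82.15744018554688, 327.1016540527344), 9.12997055053711)
```

Call:
drive_effector --offsets '[{"z": -0.04, "jaw": 1}, {"z": -0.08, "jaw": 1}, {"z": -0.12, "jaw": 1}, {"z": -0.15, "jaw": 1}, {"x": -0.03, "y": -0.02, "z": -0.15, "jaw": 1}, {"x": -0.064, "y": -0.04, "z": -0.15, "jaw": 1}, {"x": -0.096, "y": -0.06, "z": -0.15, "jaw": 1}, {"x": -0.128, "y": -0.08, "z": -0.15, "jaw": 1}, {"x": -0.16, "y": -0.1, "z": -0.15, "jaw": 1}, {"x": -0.192, "y": -0.12, "z": -0.15, "jaw": 1}, {"x": -0.224, "y": -0.14, "z": -0.15, "jaw": 1}, {"x": -0.256, "y": -0.16, "z": -0.15, "jaw": 1}, {"x": -0.288, "y": -0.18, "z": -0.15, "jaw": 1}, {"x": -0.32, "y": -0.2, "z": -0.15, "jaw": 1}, {"x": -0.32, "y": -0.2, "z": -0.15, "jaw": 1}]'

```text
clock: 1.4
tcp_pos: [0.4412, 0.3321, 0.3798]
orientation: [0.0, 0.152, 0.988, -0.001]
force: [-0.4, -0.1, 0.1]
finger_gap: 0.999
finger_force: 0.0
```

Run:
```python
from h import *
c=grab("wrist"); save(c,"w1.png"); pickle.dump(c,open("w1.pkl","wb"))
```

```text
(no output)
```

View pics/w1.png

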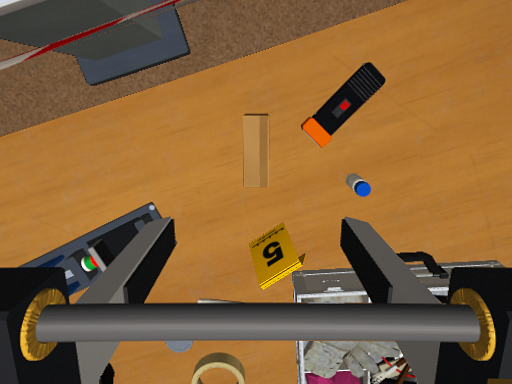

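The wrist view shows the box at u 243–269, v 113–187, nearly aligned with the tool's x axis. The torch and vial sit well to its right, and the clamp's pad end is at lower left with the gauge near (88,263).

Create box.py:
```python
from h import *
def boxtop(c,lo=.054,hi=.075,x=(.36,.52),y=(.27,.39)):
    P=cloud(c); Q=P.reshape(-1,3)
    q=Q[(Q[:,0]>x[0])&(Q[:,0]<x[1])&(Q[:,1]>y[0])&(Q[:,1]<y[1])&(Q[:,2]>lo)&(Q[:,2]<hi)]
    z=np.median(q[:,2]); q=q[abs(q[:,2]-z)<.006]
    rc=cv2.minAreaRect(q[:,:2].astype(np.float32)*1000); b=cv2.boxPoints(rc)
    e=[b[1]-b[0],b[2]-b[1]]; e=max(e,key=np.linalg.norm); d=e/np.linalg.norm(e)
    print("n",len(q),"z",z.round(4),"centre",np.round(rc[0],1),"size",np.round(rc[1],1),"long dir",d.round(3)); return np.array(rc[0])/1000,d
if __name__=="__main__":
    c=pickle.load(open("w1.pkl","rb")); p,d=boxtop(c); T=T_tool()
    m=d if d@T[:2,0]>0 else -d
    print("tool x dir",T[:3,0].round(3),"yaw needed (world z)",np.arctan2(np.cross(T[:2,0],m),T[:2,0]@m),"shift tool",(T[:3,:3].T@(np.r_[p,.064]-T[:3,3])).round(4))
```

```bash
python3 box.py
```

```text
n 1831 z 0.0626 centre [441.7 330.2] size [ 35.6 100.4] long dir [ 0.955 -0.295]
tool x dir [-0.954  0.298  0.001] yaw needed (world z) 0.0030715412746992058 shift tool [-0.0035 -0.0029  0.3159]box.py:12: DeprecationWarning: Arrays of 2-dimensional vectors are deprecated. Use arrays of 3-dimensional vectors instead. (deprecated in NumPy 2.0)
  print("tool x dir",T[:3,0].round(3),"yaw needed (world z)",np.arctan2(np.cross(T[:2,0],m),T[:2,0]@m),"shift tool",(T[:3,:3].T@(np.r_[p,.064]-T[:3,3])).round(4))
```

Call:
drive_effector --offsets '[{"x": -0.0035, "y": -0.003, "z": 0.04, "jaw": 0.7}, {"x": -0.0035, "y": -0.003, "z": 0.08, "jaw": 0.7}, {"x": -0.0035, "y": -0.003, "z": 0.12, "jaw": 0.7}, {"x": -0.0035, "y": -0.003, "z": 0.16, "jaw": 0.7}, {"x": -0.0035, "y": -0.003, "z": 0.2, "jaw": 0.7}, {"x": -0.0035, "y": -0.003, "z": 0.235, "jaw": 0.7}, {"x": -0.0035, "y": -0.003, "z": 0.265, "jaw": 0.7}, {"x": -0.0035, "y": -0.003, "z": 0.29, "jaw": 0.7}, {"x": -0.0035, "y": -0.003, "z": 0.305, "jaw": 0.7}, {"x": -0.0035, "y": -0.003, "z": 0.313, "jaw": 0.7}, {"x": -0.0035, "y": -0.003, "z": 0.313, "jaw": 0.7}, {"x": -0.0035, "y": -0.003, "z": 0.313, "jaw": 0.3}, {"x": -0.0035, "y": -0.003, "z": 0.313, "jaw": 0.3}, {"x": -0.0035, "y": -0.003, "z": 0.313, "jaw": 0.3}, {"x": -0.0035, "y": -0.003, "z": 0.313, "jaw": 0.3}, {"x": -0.0035, "y": -0.003, "z": 0.313, "jaw": 0.3}]' --force 15

```text
clock: 2.78
tcp_pos: [0.4409, 0.3325, 0.0684]
orientation: [0.001, 0.148, 0.989, 0.0]
force: [-0.6, -0.9, 1.6]
finger_gap: 0.394
finger_force: 14.8
```

Call:
drive_effector --offsets '[{"z": -0.02, "jaw": 0.3}, {"z": -0.05, "jaw": 0.3}, {"z": -0.09, "jaw": 0.3}, {"z": -0.13, "jaw": 0.3}, {"z": -0.17, "jaw": 0.3}, {"z": -0.21, "jaw": 0.3}, {"x": -0.015, "y": -0.015, "z": -0.245, "jaw": 0.3}, {"x": -0.035, "y": -0.03, "z": -0.275, "jaw": 0.3}, {"x": -0.06, "y": -0.05, "z": -0.295, "jaw": 0.3}, {"x": -0.085, "y": -0.075, "z": -0.305, "jaw": 0.3}, {"x": -0.11, "y": -0.1, "z": -0.31, "jaw": 0.3}, {"x": -0.138, "y": -0.125, "z": -0.31, "jaw": 0.3}, {"x": -0.165, "y": -0.15, "z": -0.31, "jaw": 0.3}, {"x": -0.188, "y": -0.17, "z": -0.31, "jaw": 0.3}, {"x": -0.2, "y": -0.18, "z": -0.31, "jaw": 0.3}, {"x": -0.2, "y": -0.18, "z": -0.31, "jaw": 0.3}, {"x": -0.2, "y": -0.18, "z": -0.31, "jaw": 0.3}]'

```text
clock: 4.2
tcp_pos: [0.5786, 0.1016, 0.3771]
orientation: [-0.001, 0.149, 0.989, 0.0]
force: [-0.1, 0.3, -1.7]
finger_gap: 0.392
finger_force: 14.7
```

Run:
```python
from h import *
c=grab("wrist"); save(c,"w2.png"); pickle.dump(c,open("w2.pkl","wb"))
```

```text
(no output)
```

View pics/w2.png

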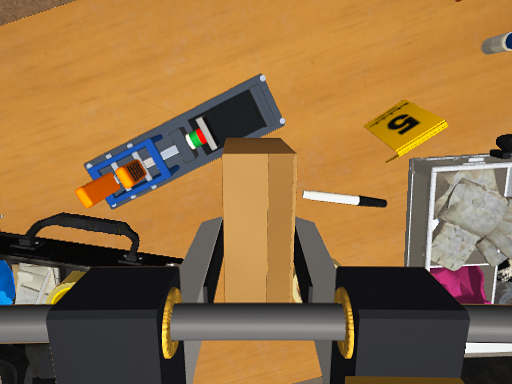

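The wrist view shows the whole clamp. The rail corners are at (262,76), (284,122), (110,207) and (85,165), the pad's pale face is near (207,132), and the levers are at (98,190) and (130,173). The held box hides only a bit of the rail's edge.

Create cl.py:
```python
from h import *
c=pickle.load(open("w2.pkl","rb"))
# rail by corner pixels on z=.010 plane
K=np.array([[262,76],[284,122],[110,207],[85,165]]); W=plane(c,K,.010)
print(W.round(4).tolist(),"sides",np.linalg.norm(np.roll(W,-1,0)-W,axis=1).round(3))
P=cloud(c); Q=P.reshape(-1,3)
a=W[0]+W[1]-W[2]-W[3]; a=a[:2]/np.linalg.norm(a[:2]); print("axis",a.round(4))
rc=(W.mean(0))[:2]
q=Q[(abs((Q[:,:2]-rc)@a)<.19)&(abs((Q[:,:2]-rc)@[a[1],-a[0]])<.07)&(Q[:,2]>.005)&(Q[:,2]<.17)]
R1=cv2.minAreaRect(q[:,:2].astype(np.float32)*1000); print("cloud rect",R1)
b=q[q[:,2]<.02]; print("rail rect z<.02",cv2.minAreaRect(b[:,:2].astype(np.float32)*1000), np.median(b[:,2]))
h=cv2.cvtColor(c["frame"],cv2.COLOR_RGB2HSV).reshape(-1,3).astype(int)
m=(h[:,0]>=6)&(h[:,0]<20)&(h[:,1]>215)&(h[:,2]>140)&(Q[:,2]>.08)&(Q[:,2]<.16)
s=Q[m]; n=np.array([a[1],-a[0]])
print("orange",len(s),"along",np.percentile((s[:,:2]-rc)@a,[1,99]).round(4),"across",np.percentile((s[:,:2]-rc)@n,[1,50,99]).round(4),"z",np.percentile(s[:,2],[1,99]).round(3))
al=(q[:,:2]-rc)@a; ac=(q[:,:2]-rc)@n
for lo in np.arange(-.16,.165,.005):
    k=(abs(al-lo-.0025)<.0025)&(abs(ac)<.012)
    if k.any(): print(round(lo,3),np.percentile(q[k,2],[5,50,95]).round(3),end="; ")
```

```bash
python3 cl.py
```

```text
[[0.4819, 0.1404, 0.01], [0.5546, 0.153, 0.01], [0.6019, -0.1501, 0.01], [0.5277, -0.1593, 0.01]] sides [0.074 0.307 0.075 0.303]
axis [-0.1528  0.9883]
cloud rect ((557.4520874023438, -18.821151733398438), (110.76063537597656, 346.2578430175781), 9.206252098083496)
rail rect z<.02 ((557.4249877929688, -18.654281616210938), (110.76063537597656, 345.91973876953125), 9.206252098083496) 0.008881642487585661
orange 918 along [-0.1028 -0.0393] across [-0.0117  0.0003  0.0129] z [0.083 0.151]
-0.155 [0.009 0.009 0.009]; -0.14 [0.007 0.007 0.007]; -0.125 [0.007 0.008 0.009]; -0.12 [0.007 0.008 0.009]; -0.11 [0.032 0.032 0.032]; -0.105 [0.148 0.15  0.151]; -0.1 [0.148 0.15  0.151]; -0.095 [0.114 0.135 0.149]; -0.09 [0.082 0.099 0.119]; -0.085 [0.079 0.08  0.081]; -0.075 [0.008 0.008 0.008]; -0.07 [0.007 0.008 0.009]; -0.065 [0.007 0.008 0.01 ]; -0.06 [0.007 0.032 0.037]; -0.055 [0.011 0.059 0.063]; -0.05 [0.035 0.149 0.151]; -0.045 [0.091 0.127 0.151]; -0.04 [0.008 0.139 0.148]; -0.035 [0.008 0.067 0.069]; -0.03 [0.008 0.067 0.069]; -0.025 [0.008 0.065 0.069]; -0.02 [0.008 0.021 0.035]; -0.0
[... 197 characters left out ...]
.036 0.039]; 0.025 [0.03  0.036 0.039]; 0.03 [0.031 0.036 0.039]; 0.035 [0.031 0.037 0.039]; 0.04 [0.041 0.043 0.045]; 0.045 [0.042 0.043 0.045]; 0.05 [0.009 0.019 0.042]; 0.055 [0.008 0.01  0.011]; 0.06 [0.008 0.01  0.011]; 0.065 [0.009 0.01  0.011]; 0.07 [0.008 0.01  0.012]; 0.075 [0.008 0.01  0.011]; 0.08 [0.008 0.01  0.011]; 0.085 [0.008 0.01  0.011]; 0.09 [0.009 0.01  0.011]; 0.095 [0.009 0.01  0.011]; 0.1 [0.009 0.01  0.011]; 0.105 [0.008 0.01  0.011]; 0.11 [0.008 0.01  0.011]; 0.115 [0.008 0.01  0.012]; 0.12 [0.009 0.011 0.044]; 0.125 [0.042 0.043 0.045]; 0.13 [0.042 0.044 0.045]; 0.135 [0.042 0.044 0.045]; 0.14 [0.007 0.025 0.044]; 0.145 [0.007 0.009 0.01 ]; 0.15 [0.006 0.008 0.01 ];
```

Call:
drive_effector --offsets '[{"wz": -0.11, "x": 0.019, "y": -0.02, "jaw": 0.3}, {"wz": -0.22, "x": 0.039, "y": -0.041, "z": 0.01, "jaw": 0.3}, {"wz": -0.33, "x": 0.039, "y": -0.041, "z": 0.04, "jaw": 0.3}, {"wz": -0.44, "x": 0.039, "y": -0.041, "z": 0.08, "jaw": 0.3}, {"wz": -0.452, "x": 0.039, "y": -0.041, "z": 0.12, "jaw": 0.3}, {"wz": -0.452, "x": 0.039, "y": -0.041, "z": 0.155, "jaw": 0.3}, {"wz": -0.452, "x": 0.039, "y": -0.041, "z": 0.19, "jaw": 0.3}, {"wz": -0.452, "x": 0.039, "y": -0.041, "z": 0.215, "jaw": 0.3}, {"wz": -0.452, "x": 0.039, "y": -0.041, "z": 0.23, "jaw": 0.3}, {"wz": -0.452, "x": 0.039, "y": -0.041, "z": 0.23, "jaw": 0.3}, {"wz": -0.452, "x": 0.039, "y": -0.041, "z": 0.23, "jaw": 0.3}]'

```text
clock: 5.17
tcp_pos: [0.5288, 0.0752, 0.1474]
orientation: [-0.001, -0.078, 0.997, 0.0]
force: [-1.0, 0.2, -0.1]
finger_gap: 0.384
finger_force: 14.9
```

Run:
```python
from h import *
c=grab("wrist"); save(c,"w3.png"); pickle.dump(c,open("w3.pkl","wb"))
T=T_tool(); a=np.array([-.1528,.9883]); d=T[:2,3]-np.array([.5415,-.004])
print("yaw err",np.arctan2(T[1,1],T[0,1])-np.arctan2(a[1],a[0]),"along",d@a,"across",d@[a[1],-a[0]])
c=grab("scene"); save(c,"s3.png"); f=c["frame"][150:270,180:340]; cv2.imwrite("pics/s3.png",cv2.resize(f[:,:,::-1],None,fx=4,fy=4))
```

```text
yaw err 0.002379196492397817 along 0.07974667465991188 across 0.0005722718325091823
```

View pics/s3.png

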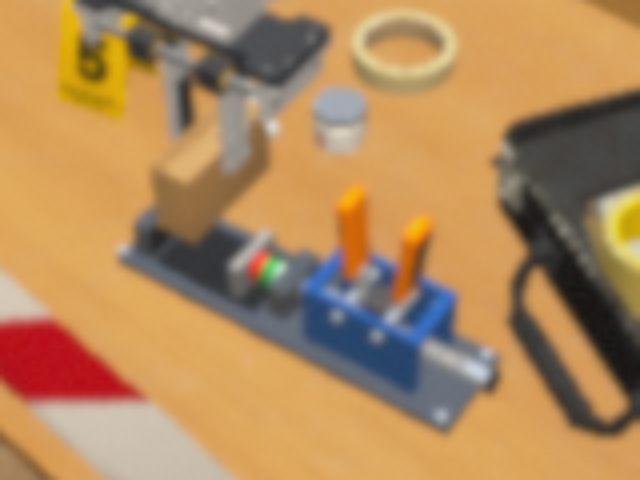

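The crop shows the box hanging over the bed, square between the fixed jaw at left and the pad at (245,265). The gauge shows red, green and white. I'll lower it now.

Call:
drive_effector --offsets '[{"z": 0.025, "jaw": 0.3}, {"z": 0.045, "jaw": 0.3}, {"z": 0.058, "jaw": 0.3}, {"z": 0.064, "jaw": 0.3}, {"z": 0.067, "jaw": 0.3}, {"z": 0.068, "jaw": 0.3}, {"z": 0.068, "jaw": 0.3}, {"z": 0.068, "jaw": 0.3}]'

```text
clock: 5.93
tcp_pos: [0.5305, 0.0739, 0.0808]
orientation: [0.001, -0.077, 0.997, -0.0]
force: [-0.1, 0.1, -1.9]
finger_gap: 0.386
finger_force: 14.9
```

Call:
drive_effector --offsets '[{"z": 0.001, "jaw": 0.3}, {"z": 0.002, "jaw": 0.3}, {"z": 0.003, "jaw": 0.3}, {"z": 0.003, "jaw": 0.3}]'

```text
clock: 6.27
tcp_pos: [0.5303, 0.0732, 0.0778]
orientation: [0.001, -0.077, 0.997, -0.001]
force: [-3.5, -3.1, 5.6]
finger_gap: 0.38
finger_force: 15.0
```

Call:
drive_effector --offsets '[{"jaw": 0.65}, {"jaw": 0.65}, {"jaw": 0.65}, {"jaw": 0.65}, {"z": -0.03, "jaw": 0.65}, {"z": -0.07, "jaw": 0.8}, {"z": -0.11, "jaw": 1}, {"z": -0.15, "jaw": 1}, {"z": -0.19, "jaw": 1}, {"z": -0.22, "jaw": 1}, {"z": -0.22, "jaw": 1}]'

```text
clock: 7.18
tcp_pos: [0.5326, 0.0739, 0.3047]
orientation: [0.007, -0.077, 0.997, -0.001]
force: [0.3, 1.0, 0.8]
finger_gap: 0.994
finger_force: 0.0
```

Run:
```python
from h import *
import box
c=grab("wrist"); save(c,"w4.png"); pickle.dump(c,open("w4.pkl","wb"))
p,d=box.boxtop(c,.06,.085,(.44,.62),(.0,.16))
a=np.array([-.1528,.9883]); e=p-np.array([.5415,-.004]); print("along",e@a,"across",e@[a[1],-a[0]],"sq",d@a)
```

```text
n 2675 z 0.0727 centre [532.3  74.3] size [99.9 36. ] long dir [0.988 0.153]
along 0.07883268444366455 across 0.0028725919128418115 sq 0.000509126295149348
```

View pics/w4.png

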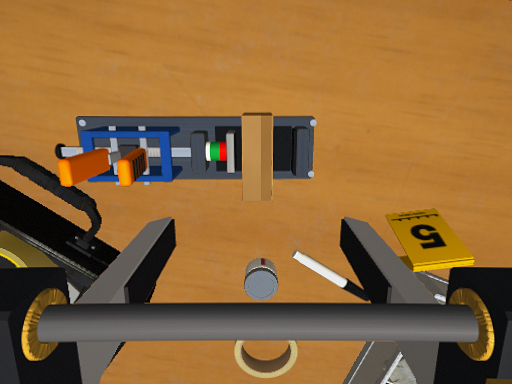

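Call:
drive_effector --offsets '[{"y": -0.04, "jaw": 1}, {"x": 0.001, "y": -0.08, "jaw": 1}, {"x": 0.001, "y": -0.12, "jaw": 1}, {"x": 0.001, "y": -0.15, "jaw": 1}, {"x": 0.001, "y": -0.15, "z": 0.02, "jaw": 1}, {"x": 0.001, "y": -0.15, "z": 0.055, "jaw": 1}, {"x": 0.001, "y": -0.15, "z": 0.09, "jaw": 1}, {"x": 0.001, "y": -0.15, "z": 0.12, "jaw": 1}, {"x": 0.001, "y": -0.15, "z": 0.145, "jaw": 1}, {"x": 0.001, "y": -0.15, "z": 0.16, "jaw": 1}, {"x": 0.001, "y": -0.15, "z": 0.165, "jaw": 1}, {"x": 0.001, "y": -0.15, "z": 0.165, "jaw": 1}, {"x": 0.001, "y": -0.15, "z": 0.165, "jaw": 1}]'

```text
clock: 8.32
tcp_pos: [0.5514, -0.0744, 0.1313]
orientation: [-0.0, -0.077, 0.997, 0.0]
force: [-0.4, -0.7, -0.2]
finger_gap: 1.006
finger_force: 0.0
```

Run:
```python
from h import *
T=T_tool(); a=np.array([-.1528,.9883]); d=T[:2,3]-np.array([.5415,-.004])
print("along",d@a,"across",d@[a[1],-a[0]],T[2,3])
for n in("scene","side"):
    c=grab(n); u0,u1,v0,v1=(190,320,160,260) if n=="scene" else (205,305,150,250)
    cv2.imwrite(f"pics/{n}5.png",cv2.resize(c["frame"][v0:v1,u0:u1,::-1],None,fx=4,fy=4,interpolation=cv2.INTER_CUBIC))
a=cv2.imread("pics/scene5.png"); b=cv2.imread("pics/side5.png"); cv2.imwrite("pics/c5.png",cv2.resize(np.hstack([a,b]),None,fx=.85,fy=.85))
```

```text
along -0.07107004647379331 across -0.0009587187322436415 0.13125370201154232
```

View pics/c5.png

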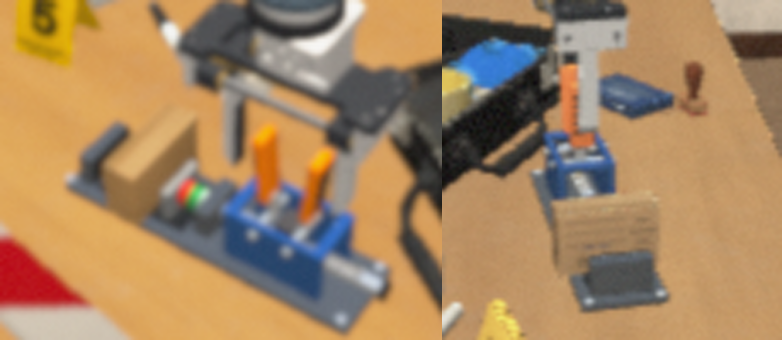

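The fingers straddle both levers, and the box stands square on the bed. First squeeze.

Create jaw.py:
```python
from h import *
import sys
a=np.array([-.1528,.9883]); n=np.array([a[1],-a[0]]); rc=np.array([.5415,-.004])
s=r.state(); print("gap mm",94*s["finger_gap"],"force",s["finger_force"])
for nm in("scene","side"):
    c=grab(nm); P=cloud(c); al=(P[...,:2]-rc)@a; ac=(P[...,:2]-rc)@n; Z=P[...,2]
    k=(abs(ac)<.024)&(Z>.038)&(Z<.048)&(al>-.03)&(al<.11)
    b=(abs(ac)<.05)&(Z>.066)&(Z<.078)&(al>.02)&(al<.14)
    print(nm,"jaw/pad tops hist",np.histogram(al[k],np.arange(-.03,.112,.004))[0],"box along",np.percentile(al[b],[3,50,97]).round(4) if b.any() else 0)
    if nm=="scene":
        h=cv2.cvtColor(c["frame"],cv2.COLOR_RGB2HSV).astype(int); w=(abs(ac)<.03)&(Z>.015)&(Z<.05)&(al>-.02)&(al<.12)
        for t,m in(("red",((h[...,0]<8)|(h[...,0]>172))&(h[...,1]>120)),("green",(h[...,0]>40)&(h[...,0]<85)&(h[...,1]>100)),("white",(h[...,1]<50)&(h[...,2]>150))):
            m=m&w; print(t,m.sum(),np.percentile(al[m],[3,50,97]).round(4) if m.any() else "")
        if len(sys.argv)>1: cv2.imwrite("pics/"+sys.argv[1],cv2.resize(c["frame"][170:240,200:300,::-1],None,fx=6,fy=6,interpolation=cv2.INTER_CUBIC))
```

```bash
python3 jaw.py
```

```text
gap mm 93.9348159093695 force 0.0
scene jaw/pad tops hist [ 0  0  0  0  0  0 20 15 15 11  8  2  6  5  5  4  5 20 14 12  2  0 16  3
  0  0  0  0  0  0  0  0  0  0  0] box along [0.0593 0.075  0.0944]
red 14 [0.0328 0.0353 0.0389]
green 14 [0.0198 0.0235 0.026 ]
white 39 [0.0071 0.0419 0.0464]
side jaw/pad tops hist [ 1  0  1  0  0  0  3  1  0  0  0  0  0  0  0  0  0  0  0  0  0  0  0  0
  0  0  0  0  0  0  7 30  4  0  0] box along [0.0609 0.0852 0.0981]
```

Call:
drive_effector --offsets '[{"jaw": 0.34}, {"jaw": 0.34}, {"jaw": 0.34}, {"jaw": 0.34}, {"jaw": 0.34}, {"jaw": 0.34}, {"jaw": 0.34}, {"jaw": 0.34}]' --force 35

```text
clock: 9.18
tcp_pos: [0.5521, -0.0766, 0.1332]
orientation: [0.0, -0.077, 0.997, -0.002]
force: [-5.0, -5.2, 10.0]
finger_gap: 0.475
finger_force: 14.6
```

```bash
python3 jaw.py
```

```text
gap mm 44.69659674240666 force 14.553038477897644
scene jaw/pad tops hist [ 2  0  0  0  0  0  0  1 18 14 13 12 10  2  5  6  5  2  4 21 13 10 15  1
  0  0  0  0  0  0  0  0  0  0  0] box along [0.0598 0.0754 0.0945]
red 15 [0.0399 0.0437 0.0477]
green 12 [0.0282 0.0314 0.0338]
white 47 [-0.0038  0.0482  0.0544]
side jaw/pad tops hist [ 1  1  1  0  0  0  0  0  0  0  0  0  0  0  0  0  0  0  0  0  0  0  0  0
  0  0  0  0  0  0  8 25  4  0  0] box along [0.062  0.0849 0.0982]
```

Call:
drive_effector --offsets '[{"jaw": 0.34}, {"jaw": 0.34}, {"jaw": 0.34}, {"jaw": 0.34}, {"jaw": 0.34}, {"jaw": 0.34}]' --force 40

```text
clock: 9.78
tcp_pos: [0.5521, -0.0766, 0.1336]
orientation: [0.0, -0.077, 0.997, -0.002]
force: [-4.9, -5.5, 9.4]
finger_gap: 0.403
finger_force: 40.3
```

```bash
python3 jaw.py | grep -v side
```

```text
gap mm 37.90117029940477 force 40.250054597854614
scene jaw/pad tops hist [ 3  1  0  0  0  0  1  0  0 18 15 12 14  8  3  4  4  4  4  3 22 10 15  1
  0  0  0  0  0  0  0  0  0  0  0] box along [0.0601 0.0764 0.0962]
red 18 [0.0434 0.0465 0.05  ]
green 12 [0.0309 0.0343 0.0371]
white 55 [-0.0042  0.0517  0.0586]
  0  0  0  0  0  0  3 25 12  0  0] box along [0.0618 0.0875 0.0995]
```

Call:
drive_effector --offsets '[{"jaw": 0.8}, {"jaw": 0.8}, {"jaw": 0.8}, {"jaw": 0.8}, {"jaw": 0.8}, {"jaw": 0.8}, {"jaw": 0.34}, {"jaw": 0.34}, {"jaw": 0.34}, {"jaw": 0.34}, {"jaw": 0.34}, {"jaw": 0.34}, {"jaw": 0.34}, {"jaw": 0.34}, {"jaw": 0.34}, {"jaw": 0.34}, {"jaw": 0.34}, {"jaw": 0.34}]'

```text
clock: 11.38
tcp_pos: [0.5517, -0.0767, 0.1329]
orientation: [-0.0, -0.077, 0.997, -0.002]
force: [-4.5, -9.3, 6.3]
finger_gap: 0.402
finger_force: 40.1
```

```bash
python3 jaw.py | grep -v side
```

```text
gap mm 37.821327894501266 force 40.12364278547466
scene jaw/pad tops hist [ 3  2  0  0  0  0  0  0  0  0  0  0 17 18 10 14 10  3  3  3  7  2  5 22
 13 10  3  0  0  0  0  0  0  0  0] box along [0.0717 0.0874 0.1068]
red 14 [0.0562 0.0586 0.0623]
green 11 [0.044  0.0467 0.0499]
white 62 [-0.0036  0.0481  0.0695]
  0  0  0  0  0  0  0  0  0  3 30] box along [0.0742 0.0985 0.1118]
```

Call:
drive_effector --offsets '[{"jaw": 0.8}, {"jaw": 0.8}, {"jaw": 0.8}, {"jaw": 0.8}, {"jaw": 0.8}, {"jaw": 0.8}, {"jaw": 0.34}, {"jaw": 0.34}, {"jaw": 0.34}, {"jaw": 0.34}, {"jaw": 0.34}, {"jaw": 0.34}, {"jaw": 0.34}, {"jaw": 0.34}, {"jaw": 0.34}, {"jaw": 0.34}, {"jaw": 0.34}, {"jaw": 0.34}]'

```text
clock: 12.98
tcp_pos: [0.5517, -0.0766, 0.1329]
orientation: [-0.0, -0.077, 0.997, -0.002]
force: [-3.5, -9.2, 6.5]
finger_gap: 0.403
finger_force: 40.1
```

```bash
python3 jaw.py c7.png | grep -v side
```

```text
gap mm 37.90951910243381 force 40.084894923493266
scene jaw/pad tops hist [ 3  1  0  0  0  1  0  0  0  0  0  0  0  1  0 17 15 14 14 10  1  3  4  6
  3  6 20 10 14  2  0  0  0  0  0] box along [0.0843 0.1    0.1195]
red 15 [0.0677 0.0718 0.0759]
green 12 [0.0518 0.0583 0.061 ]
white 82 [-0.0029  0.0305  0.0827]
```

View pics/c7.png

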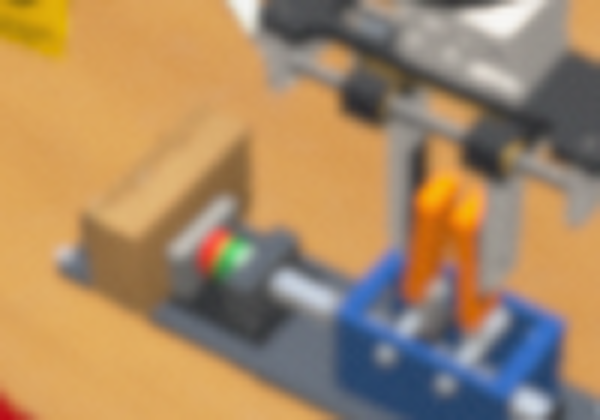

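The box is nearly against the fixed jaw, and the gauge at (225,250) still shows red and full green, so the pad isn't pressed yet. I'll start the last stroke partially.

Call:
drive_effector --offsets '[{"jaw": 0.8}, {"jaw": 0.8}, {"jaw": 0.8}, {"jaw": 0.8}, {"jaw": 0.8}, {"jaw": 0.8}, {"jaw": 0.46}, {"jaw": 0.46}, {"jaw": 0.46}, {"jaw": 0.46}, {"jaw": 0.46}, {"jaw": 0.46}, {"jaw": 0.46}, {"jaw": 0.46}, {"jaw": 0.46}]'

```text
clock: 14.33
tcp_pos: [0.5519, -0.0766, 0.1327]
orientation: [0.0, -0.077, 0.997, -0.002]
force: [-3.1, -8.6, 4.4]
finger_gap: 0.462
finger_force: 16.3
```

```bash
python3 jaw.py c8.png
```

```text
gap mm 43.474342915621285 force 16.272869110107422
scene jaw/pad tops hist [ 2  0  0  0  0  0  1  1  0  0  0  0  0  1  0  0  3 17 16 12 14 11  2  3
  3  4 18 14 12 10  0  0  0  0  0] box along [0.0857 0.1015 0.1204]
red 17 [0.0692 0.0725 0.0771]
green 1 [0.0614 0.0614 0.0614]
white 83 [-0.0041  0.03    0.0839]
side jaw/pad tops hist [0 1 0 0 0 0 0 0 0 0 0 0 0 0 0 0 0 0 0 0 0 0 0 0 0 0 0 0 0 0 0 0 0 0 0] box along [0.0887 0.1109 0.124 ]
```

Call:
drive_effector --offsets '[{"jaw": 0.43}, {"jaw": 0.43}, {"jaw": 0.43}, {"jaw": 0.43}, {"jaw": 0.43}, {"jaw": 0.43}]'

```text
clock: 14.93
tcp_pos: [0.5519, -0.0766, 0.1329]
orientation: [0.0, -0.077, 0.997, -0.002]
force: [-4.3, -9.4, 6.2]
finger_gap: 0.429
finger_force: 17.4
```

```bash
python3 jaw.py c9.png
```

```text
gap mm 40.337783014234496 force 17.431013707537204
scene jaw/pad tops hist [ 4  2  0  0  0  0  2  0  2  1  1  0  0  0  0  1  0 10 23  9 11 15  4  3
  2  5 21 15 12  7  0  0  0  0  0] box along [0.0854 0.1011 0.1208]
red 18 [0.0686 0.0725 0.0767]
green 0 
white 83 [-0.003   0.0321  0.0826]
side jaw/pad tops hist [2 0 0 0 0 0 0 0 0 0 0 0 0 0 0 0 0 0 0 0 0 0 0 0 0 0 0 0 0 0 0 0 0 0 0] box along [0.0886 0.113  0.1244]
```

View pics/c9.png

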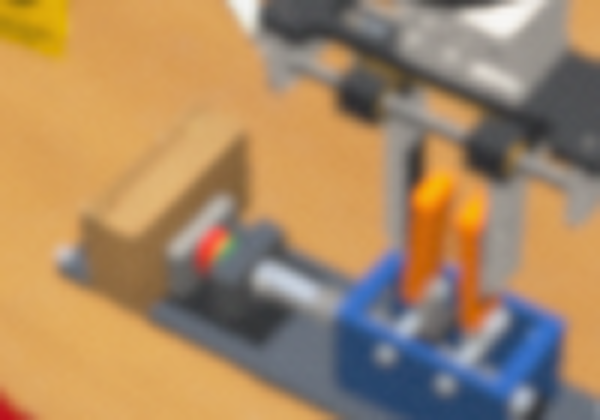

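The box stands against the fixed jaw. The gauge at (215,250) shows red with a sliver of green and no white, which I put at about 8–10 mm of press, and the fingers are still squeezing the levers. Handing in.

```bash
python3 -c "
from workcell import r, cams, workorder
print(workorder.sign_off())"
```

```text
the job is handed in; nothing more can be done
None
```

I handed the job in at about 15 s with the box pressed square against the fixed jaw, the pad in an estimated 8–10 mm (green showing, white gone), and the levers held squeezed; the hand-in returned no verdict.

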